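Release the locked flip cover of the pill dispenser with the pin

TASK

Take the release pin out of the steel key holder, push its rod down through the narrow slot in the head of the pill dispenser, feel for the hidden latch tab and press it until the flip cover springs open. Be gentle: never load the dispenser with more than 20 N. Then stand the pin back in its socket in the key holder, fully home, let go of it, and leave the cup, the repellent unit and the tablet box as they are.

Things in the scene. Friction and masses are not known exactly. Their poses are not given: they have to be found in the camera images.
- dispenser: white round pill dispenser, fixed: a disc 190 mm across and 30 mm high carrying a box-shaped head. Origin at the centre of its underside, z up. In its frame (mm) the head spans x -75 to 45, y -56 to 56, its flat top at z 66. The flip cover fills x -26 to 35, y -30 to 30 of that top; the slot lies in front of it at x -50. Yaw varies by up to 0.5 rad
- slot (a point): centre of the mouth of the slot in the head's top, 66 mm above the nightstand; axes as the dispenser's. The slot is 44 mm long along the dispenser's y and 9 mm wide along its x, cut through a 3 mm top over a hollow
- ledge (a point): point straight below the slot's centre, 14 mm under its mouth, at the height of a rigid flat ledge that runs all along under the slot except for one gap, the well: 10 mm long in y, as wide as the slot. The well's centre lies anywhere from -17 to 17 mm in y from this point; it cannot be seen or read and must be felt for
- tab_level (a point): point straight below the slot's centre, 20 mm under its mouth: the height of the face of the springy latch tab, which lies only inside the well. The tab begins to yield at about 3 N, frees the cover after about 5 mm of travel (about 7 N) and meets a hard stop after about 9 mm. It springs back when let go
- cover (a joint): angle of the flip cover, rad: below 0.03 shut and locked, about 1.45 fully open. Once freed it springs up by itself about its far (+x) edge in about half a second and stays open, its edge then 60 mm above the head's top. Its near edge starts 24 mm from the slot's middle line and swings away from it
- pin: loose release pin of 40 g, standing upright, rod down, in the key holder's socket. A round steel rod 5 mm thick and 50 mm long, and above it a round white handle 14 mm thick and 44 mm long. Origin at the lower end (tip) of the rod, z up along the pin to the handle: the handle spans z 50 to 94 mm
- pin_tip (a point): tip of the pin's rod, same as the pin's origin
- keyholder: steel key holder, fixed: an upright block 46 x 46 mm and 54 mm high with the socket hole in its top, and at its +y side a low foot plate with a ring of keys. Origin at the centre of the block's underside, z up
- socket (a point): centre of the mouth of the socket hole, in the top of the key holder's block (54 mm above the nightstand). The round upright hole is 9 mm wide and 52 mm deep; the pin is fully home when the shoulder of its handle rests on the block's top, so that its tip is 50 mm below the mouth
- cup: bystander: loose white ceramic cup, 76 mm wide, 85 mm high; origin at the centre of its underside
- repellent: bystander: loose small mosquito repellent unit with a toggle switch on top, 56 x 64 mm, 40 mm high; origin at the centre of its underside
- tabletbox: bystander: loose flat green tablet box, 60 x 90 mm, 22 mm high; origin at the centre of its underside
Mind the look-alikes: they are no part of the job. What is shaped like the keyholder but turquoise or yellow is not meant.

How it is judged:
By the outcome, as a careful person would: the job done as asked, in the order asked, and still so for the second after the job is handed in, with the robot touching nothing.
It also fails if it takes over 72 s, if anything falls off the work surface, if the arm or the gripper's body presses on something with over 40 N, if the wrist force passes 120 N, or if a joint passes its speed limit or range.

ROBOT

A 7-joint arm with a two-finger parallel gripper is mounted at the origin on the work surface. World frame = base frame: x ahead of the robot, y to its left, z up, the work surface at z = 0. Lengths are in m, angles in rad, forces in N, time in s.
With the tool pointing down it reaches from about 0.4 to 0.85 m from the base axis. Payload 10.4 kg.
Tool frame: the origin (TCP) lies at the very end of the fingers, on their centre line; the grasp point (between the pads) lies 19 mm behind it (r.pinch_z is the distance from the TCP to the grasp point, in m); z points along the fingers, y is the line along which they close (so a half turn about z gives the same grasp; the last joint's range is limited). The gripper opens to 87 mm and grips with 3 to 60 N. Pads are 19 mm wide; open, the fingers measure 117 mm over their backs; the gripper's body (75 mm by 190 mm) begins 51 mm behind the grasp point.
Start: joints at [-1.307, 0.332, -0.065, 1.46, 0.022, 1.35, -0.088], TCP at [0.177, 0.599, 0.223] pointing down, gripper open.
Joint ranges: [-2.6, 2.6], [-0.5, 2.12], [-1.47, 1.34], [0.16, 2.42], [-1.27, 4.41], [0.06, 2.06], [-2.6, 2.6]. Speed limits (rad/s): [2.22, 2.22, 2.79, 2.79, 3.14, 3.14, 3.14].

INTERFACE

Orientations are given as a unit quaternion [x, y, z, w].
In Python, from bench import sensors, vision, r gives the robot as it stands.
- The arm moves only by the shell command python3 -m crank 'ROWS' [OPENING] [FORCE]. ROWS is JSON, a list of rows, each a list of 2 entries, a list of its own where there are three numbers: the shift along the tool's x, y, z normalised to -1 to 1, where 1 is 3 cm, then the turn about the tool's z normalised to -1 to 1, where 1 is 8 degrees. A call has 1 to 12 rows; each row shifts and turns the commanded pose from where the row before left it, along the tool's axes as they then stand; what a row does not reach is not made up. A row lasts 1/8 s, in which the tool goes at most 62.5 mm and 10.7 degrees, less where a joint would pass 70% of its speed; a pose out of reach is approached as far as the arm can. A call with a number of a shift or a turn outside -1 to 1 is refused whole. A call with a gripper value outside its range is refused whole. OPENING is the opening, from 0 (shut) to 1 (fully open), set as the call begins (- or left out, the last holds). The fingers move at their own pace and stop on an object; FORCE is the grip in N (left out, the last holds). Time passes only in rows, so rows that do not move let the fingers close. It gives the time, the measured TCP pose, the force, the opening and the grip force at its end, in the units of the state.
- sensors.read_state(): the state, without advancing time (a new reading comes with each control period).
- vision.camera(name): name is "scene" or "top" or "wrist"; returns the picture (480x640x3 uint8, red, green, blue); there is no depth.
- vision.camera_model(name): a dict with "vertical_fov" (degrees; the focal length in pixels is half the picture's height over the tangent of half this angle, whatever the lens; pixels are square), "cx", "cy" (the principal point, pixels), "camera_from_world" (4x4, takes a point from world to camera coordinates); the wrist camera has in their place "hand_eye" (4x4, takes a point from camera to tool coordinates, whose origin is the TCP and whose axes are the flange's). Camera axes: x right, y down, z forward; pixel columns grow to the right and rows downward; lengths in m; the calibration is good to about 2 mm. A picture is of the moment at which its call begins: read the wrist's pose just before it. camera_model takes no time and is no camera call.
- r.close_job(): hands the job in; it is judged then, once.
The state is a dict: "time": time; "joint_positions": joint angles; "joint_vel": joint speeds; "joint_torque": joint torques, N m; "ee_pos": TCP position; "eef_rot": TCP orientation; "ft_force": force on the tool from outside, world axes, zero at the start; "torque": the same for the moment, N m; "width": finger opening in m; "grip_force": force on a finger pad.
Only numpy, scipy, OpenCV 4.12 (cv2) and the standard library are available. Lean on these libraries where they do the work, as an engineer would, in place of code of your own. Each camera call takes 0.05 s, during which the arm holds its last target. There are 200 camera calls.

## Working session

There is one attempt and no reset: what is moved stays moved. The work goes in short steps, Python scripts to look and compute and a shell command to move; the robot and the scene stay as the last step left them, time stands still between calls to the robot, and variables do not carry over. Pictures are saved under pics/ and viewed, at most 10 in all, crops included, and the job is handed in when it is done.

```bash
ls; mkdir -p pics; python3 - <<'E'
from bench import sensors, vision, r
import cv2,numpy as np
for n in ("scene","top"):
    im=vision.camera(n); cv2.imwrite(f"pics/{n}0.png",im[:,:,::-1]); m=vision.camera_model(n); print(n,m)
print(vision.camera_model("wrist")); s=sensors.read_state(); print(s['time'],s['ee_pos'],s['eef_rot'],s['ft_force'],s['width'],r.pinch_z)
E
```

```text
pics
scene {'vertical_fov': 50.37983287083095, 'cx': 327.0426930061541, 'cy': 236.57394318276283, 'camera_from_world': array([[-0.86931778,  0.49418733,  0.0080926 ,  0.48988499],
       [ 0.26182987,  0.47434482, -0.84050111, -0.10061352],
       [-0.41920368, -0.72854367, -0.54174938,  1.31815588],
       [ 0.        ,  0.        ,  0.        ,  1.        ]])}
top {'vertical_fov': 52.62032508501352, 'cx': 320.42118445001404, 'cy': 245.11407167707682, 'camera_from_world': array([[-0.13910271, -0.99027716, -0.00126158,  0.06913357],
       [-0.96694978,  0.13610062, -0.21560322,  0.57904079],
       [ 0.21367865, -0.02877111, -0.97648024,  0.89120301],
       [ 0.        ,  0.        ,  0.        ,  1.        ]])}
{'vertical_fov': 62.0486899835051, 'cx': 324.2199431446337, 'cy': 244.10418685572702, 'hand_eye': array([[ 1.09835378e-03, -9.63185501e-01, -2.68835422e-01,
         7.43317201e-02],
       [ 9.99999013e-01,  8.22437350e-04,  1.13896064e-03,
        -1.19962268e-04],
       [-8.75930079e-04, -2.68836408e-01,  9.63185454e-01,
        -1.62310935e-01],
       [ 0.00000000e+00,  0.00000000e+00,  0.00000000e+00,
         1.00000000e+00]])}
0.1 [0.17667936 0.5991674  0.22186526] [ 1.42861094e-01  9.89742566e-01 -5.96633080e-04 -6.63216408e-05] [ 0.27889827 -0.10526966 -0.57479921] 0.08669976993996277 0.0187
```

View pics/scene0.png

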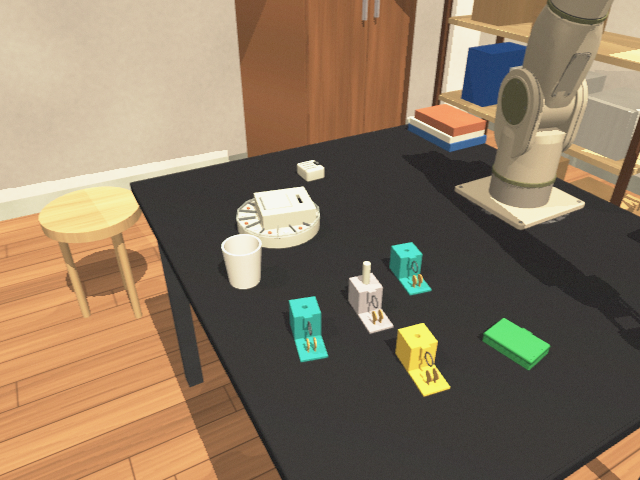

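View pics/top0.png

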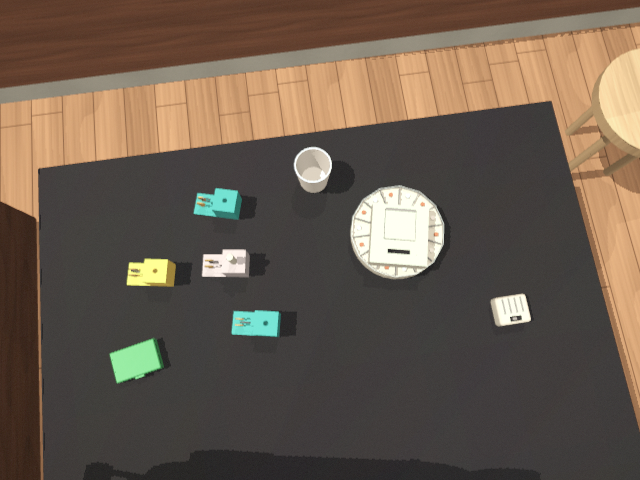

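Top picture: the steel holder with the pin is at (235,262). The look-alikes are turquoise at (228,203) and (260,323), and yellow at (155,272). The dispenser is at (398,232) with its slot at (399,251). The cup is at (313,172), the repellent at (511,310) and the tablet box at (136,361). I choose the grey block with the white handle, which the scene view shows at (366,280).

```bash
cat > h.py <<'E'
import numpy as np,cv2
from bench import sensors,vision,r
from scipy.spatial.transform import Rotation as R
def ray(name,uv,pose=None):
    m=vision.camera_model(name); f=240/np.tan(np.radians(m['vertical_fov'])/2)
    d=np.array([(uv[0]-m['cx'])/f,(uv[1]-m['cy'])/f,1.])
    if name=='wrist':
        T=np.eye(4);T[:3,:3]=R.from_quat(pose[1]).as_matrix();T[:3,3]=pose[0];T=T@m['hand_eye']
    else: T=np.linalg.inv(m['camera_from_world'])
    return T[:3,3],T[:3,:3]@d
def plane(name,uv,z,pose=None):
    o,d=ray(name,uv,pose); return o+d*(z-o[2])/d[2]
E
python3 - <<'E'
from h import *
t=cv2.imread('pics/top0.png');s=cv2.imread('pics/scene0.png')
a=cv2.resize(t[225:295,190:270],(400,350),interpolation=cv2.INTER_CUBIC);b=cv2.resize(s[255:335,340:400],(300,400),interpolation=cv2.INTER_CUBIC)
c=np.zeros((400,700,3),np.uint8);c[:350,:400]=a;c[:,400:]=b;cv2.imwrite('pics/crop.png',c)
# slot
g=cv2.cvtColor(t,cv2.COLOR_BGR2GRAY); y0,x0=240,380
m=(g[y0:260,x0:418]<90).astype(np.uint8); n,l,st,ce=cv2.connectedComponentsWithStats(m)
print(st,ce+[x0,y0])
k=1+st[1:,4].argmax(); ys,xs=np.where(l==k); rc=cv2.minAreaRect(np.c_[xs+x0,ys+y0].astype(np.float32)); print(rc)
P=[plane('top',p,.066) for p in cv2.boxPoints(rc)]; print(np.round(P,4), plane('top',rc[0],.066))
# cover/disc
w=(g>120).astype(np.uint8); n,l,st,ce=cv2.connectedComponentsWithStats(w[180:285,345:450])
k=1+st[1:,4].argmax(); print(st[k],ce[k]+[345,180])
print('holder top', plane('top',(237,257),.148), plane('top',(240,262),.054), 'handle scene',plane('scene',(367,264),.098))
E
```

```text
[[  0   0  38  20 703]
 [  8   9  21   5  57]] [[398.54907539 249.3826458 ]
 [397.89473684 250.94736842]]
((397.99407958984375, 251.0764617919922), (20.24787712097168, 2.9144670963287354), 4.39870548248291)
[[ 0.5509 -0.1406  0.066 ]
 [ 0.5566 -0.142   0.066 ]
 [ 0.548  -0.1806  0.066 ]
 [ 0.5424 -0.1791  0.066 ]] [ 0.54946191 -0.16057412  0.066     ]
[   5    5   94   94 6845] [396.56581446 231.68035062]
holder top [0.563713   0.14023394 0.148     ] [0.57338189 0.14926818 0.054     ] handle scene [0.57896759 0.1681443  0.098     ]
```

View pics/crop.png

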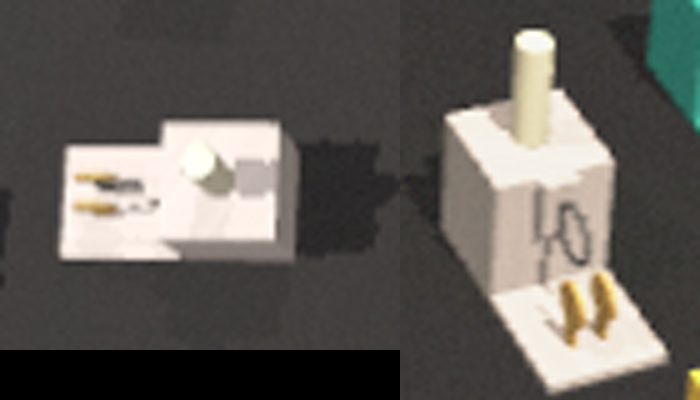

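The crop confirms the choice: a grey steel block with the pin's white handle standing on it. The handle's top is at about (229.5,256.4) in the top picture and (367,263) in the scene picture.

```bash
python3 - <<'E'
from h import *
h1=plane('top',(229.2,256.0),.098);h2=plane('scene',(366.9,263.2),.098);print(h1,h2)
print('block top corners',[np.round(plane('top',(190+u/5,225+v/5),.054),4) for u,v in((163,121),(281,121),(277,241),(160,241))])
print('slot scene',)
q=sensors.read_state()['eef_rot'];M=R.from_quat(q).as_matrix();print(np.round(M,3))
p=sensors.read_state()['ee_pos'];tgt=(h1+h2)/2;print('tool delta',M.T@(tgt-p))
E
```

```text
[0.57856795 0.16196651 0.098     ] [0.57779294 0.16604115 0.098     ]
block top corners [array([0.6039, 0.1808, 0.054 ]), array([0.5973, 0.1344, 0.054 ]), array([0.5497, 0.1411, 0.054 ]), array([0.5561, 0.1865, 0.054 ])]
slot scene
[[-0.959  0.283 -0.   ]
 [ 0.283  0.959 -0.001]
 [-0.    -0.001 -1.   ]]
tool delta [-0.50816807 -0.30371083  0.12424971]
```

```bash
python3 -m crank '[[[-1,-0.6,0],0],[[-1,-0.6,0],0],[[-1,-0.6,0],0],[[-1,-0.6,0],0],[[-1,-0.6,0],0],[[-1,-0.6,0],0],[[-1,-0.6,0],0],[[-1,-0.6,0],0],[[-1,-0.6,0],0],[[-1,-0.6,0],0],[[-1,-0.6,0],0],[[-1,-0.6,0],0]]' 1 5
python3 -m crank '[[[-1,-0.6,0.1],-0.5],[[-1,-0.6,0.1],0],[[-1,-0.6,0.2],0],[[-0.9,-0.5,0.2],0],[[-0.9,-0.5,0.2],0],[[0,0,0],0],[[0,0,0],0]]'
python3 - <<'E'
from h import *
s=sensors.read_state();im=vision.camera('wrist');cv2.imwrite('pics/w1.png',im[:,:,::-1]);print(s['ee_pos'],s['eef_rot'],s['time']);np.savez('w1.npz',p=s['ee_pos'],q=s['eef_rot'])
M=R.from_quat(s['eef_rot']).as_matrix()
print(M.T@(np.array([.578,.164,.098])-s['ee_pos']))
E
```

```text
time: 1.6
ee_pos: [0.4615, 0.2895, 0.2222]
eef_rot: [0.143, 0.99, -0.0, -0.0]
ft_force: [0.9, 0.0, 0.5]
width: 0.0867
grip_force: 0.0
time: 2.48
ee_pos: [0.5813, 0.1764, 0.1983]
eef_rot: [0.108, 0.994, 0.0, -0.0]
ft_force: [-0.5, 0.2, 0.1]
width: 0.0867
grip_force: 0.0
[0.58127378 0.17635434 0.19825917] [ 1.08066666e-01  9.94143557e-01  8.60414079e-05 -4.19441168e-04] 2.475
[ 0.00045729 -0.01277727  0.10025857]
```

View pics/w1.png

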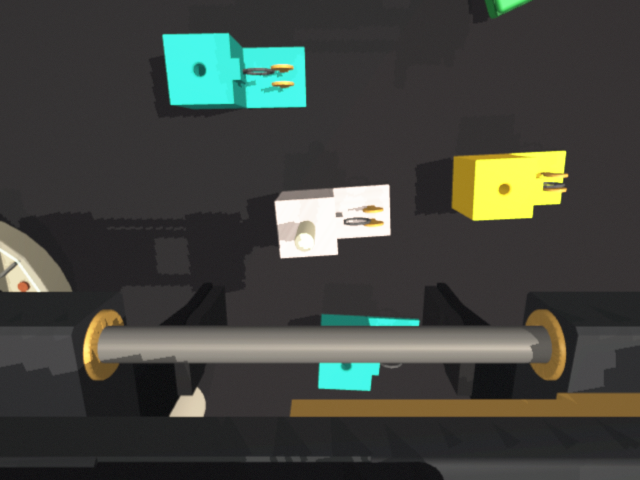

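Wrist picture: the handle's top disc is at about (304,243) and the steel block around (308,223). The look-alikes stand clear to the sides, and the gripper's parts fill the lower part of the picture.

```bash
python3 - <<'E'
from h import *
d=np.load('w1.npz');pose=(d['p'],d['q']);M=R.from_quat(d['q']).as_matrix()
im=cv2.imread('pics/w1.png');hsv=cv2.cvtColor(im,cv2.COLOR_BGR2HSV)
w=im[215:260,285:330].astype(int); m=((w.min(2)>190)&((w[:,:,2]-w[:,:,0])>12)&((w[:,:,1]-w[:,:,0])>12)).astype(np.uint8)
n,l,st,ce=cv2.connectedComponentsWithStats(m);print(st[1:],ce[1:]+[285,215])
for uv in ((304,243),(304.5,242)):
    h=plane('wrist',uv,.098,pose);print(h,'tool',M.T@(h-d['p']))
E
```

```text
[[ 21   5   3   1   3]
 [ 17   6   1   1   1]
 [ 25   6   1   1   1]
 [ 27   7   2   2   2]
 [ 29  10   1   1   1]
 [ 30  12   1   7   7]
 [  9  18  17  19 105]
 [ 23  19   7   9  15]] [[307.         220.        ]
 [302.         221.        ]
 [310.         221.        ]
 [312.5        222.5       ]
 [314.         225.        ]
 [315.         230.        ]
 [300.23809524 243.94285714]
 [312.4        237.73333333]]
[0.57651614 0.16352799 0.098     ] tool [ 0.00180507 -0.01355709  0.10025966]
[0.57590006 0.16402178 0.098     ] tool [ 0.00251286 -0.01320721  0.10026029]
```

```bash
python3 -m crank '[[[0.05,-0.45,0],0],[[0,0,0.9],0],[[0,0,0.9],0],[[0,0,0.9],0],[[0,0,0.9],0],[[0,0,0.9],0],[[0,0,0],0],[[0,0,0],0]]' 1 5
python3 -m crank '[[[0,0,0],0],[[0,0,0],0],[[0,0,0],0],[[0,0,0],0],[[0,0,0],0],[[0,0,0],0]]' 0 10
```

```text
time: 3.52
ee_pos: [0.5779, 0.1628, 0.0649]
eef_rot: [0.108, 0.994, 0.0, 0.001]
ft_force: [-0.1, 0.4, 0.8]
width: 0.0871
grip_force: 0.0
time: 4.28
ee_pos: [0.5774, 0.1629, 0.0635]
eef_rot: [0.108, 0.994, 0.0, -0.0]
ft_force: [-0.3, 0.4, 0.4]
width: 0.035
grip_force: 0.0
```

```bash
python3 -m crank '[[[0,0,0],0],[[0,0,0],0],[[0,0,0],0],[[0,0,0],0]]' 0 10
python3 -m crank '[[[0,0,0],0],[[0,0,0],0],[[0,0,0],0]]' 0 40
```

```text
time: 4.78
ee_pos: [0.5774, 0.1629, 0.0635]
eef_rot: [0.108, 0.994, 0.0, -0.0]
ft_force: [-0.2, 0.9, -0.2]
width: 0.0136
grip_force: 10.0
time: 5.15
ee_pos: [0.5774, 0.1629, 0.0635]
eef_rot: [0.108, 0.994, 0.0, -0.0]
ft_force: [-0.4, 0.5, -0.6]
width: 0.0131
grip_force: 40.0
```

```bash
python3 -m crank '[[[0,0,-0.4],0],[[0,0,-0.8],0],[[0,0,-1],0],[[0,0,-1],0],[[0,0,-0.9],0],[[0,0,-0.5],0],[[0,0,0],0]]' 0 40
python3 -m crank '[[[-0.1,-0.8,0],0],[[-0.13,-1,0],0],[[-0.13,-1,0],0],[[-0.13,-1,0],0],[[-0.13,-1,0],0],[[-0.13,-1,0],0],[[-0.13,-1,0],0],[[-0.13,-1,0],0],[[-0.13,-1,0],0],[[-0.13,-1,0],0],[[-0.13,-0.9,0],0],[[0,0,0],0]]'
python3 -m crank '[[[0,0,0],0],[[0,0,0],0]]'
python3 - <<'E'
from h import *
s=sensors.read_state();im=vision.camera('wrist');cv2.imwrite('pics/w2.png',im[:,:,::-1]);print(s['ee_pos'],s['eef_rot'],s['time'],s['ft_force']);np.savez('w2.npz',p=s['ee_pos'],q=s['eef_rot'])
E
```

```text
time: 6.02
ee_pos: [0.5779, 0.163, 0.2025]
eef_rot: [0.108, 0.994, 0.001, 0.001]
ft_force: [-0.3, -0.0, -1.4]
width: 0.0131
grip_force: 40.0
time: 7.52
ee_pos: [0.5474, -0.1634, 0.2006]
eef_rot: [0.111, 0.994, -0.001, -0.001]
ft_force: [0.1, 0.2, -1.3]
width: 0.0129
grip_force: 40.0
time: 7.78
ee_pos: [0.5492, -0.1587, 0.2011]
eef_rot: [0.108, 0.994, 0.0, -0.0]
ft_force: [-0.2, -0.2, 0.0]
width: 0.0128
grip_force: 40.0
[ 0.54923167 -0.15870365  0.20111768] [ 1.07614107e-01  9.94192661e-01  2.29075795e-04 -3.23534283e-04] 7.775 [-0.2008857  -0.20099621  0.036031  ]
```

View pics/w2.png

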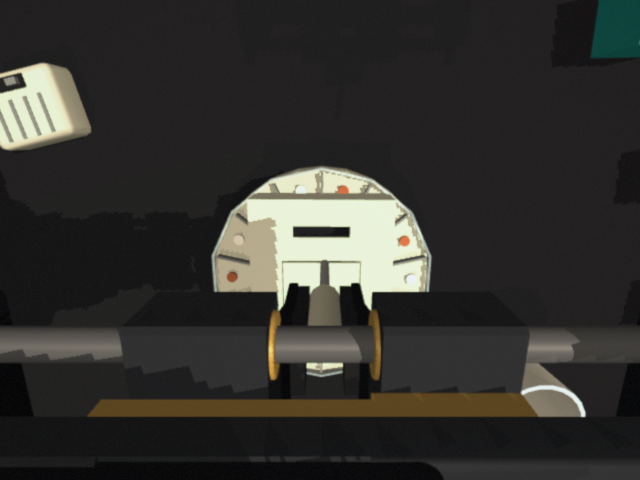

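The slot shows whole at (321,231), level in the picture. The rod's tip is at about (324,263), so the pin hangs straight.

```bash
python3 - <<'E'
from h import *
d=np.load('w2.npz');p=d['p'];pose=(p,d['q']);M=R.from_quat(d['q']).as_matrix()
g=cv2.imread('pics/w2.png',0)
m=np.zeros_like(g);m[215:250,280:365]=g[215:250,280:365]<110
n,l,st,ce=cv2.connectedComponentsWithStats(m);k=1+st[1:,4].argmax();ys,xs=np.where(l==k)
rc=cv2.minAreaRect(np.c_[xs,ys].astype(np.float32));print(st[k],ce[k],rc)
c=plane('wrist',ce[k],.066,pose);print('slot',c,'tool',M.T@(c-p))
B=np.array([M.T@(plane('wrist',q,.066,pose)-p) for q in cv2.boxPoints(rc)]);print(np.round(B,4))
A=np.c_[xs,ys].astype(float);L=A[:,0]<300;Rr=A[:,0]>342;print('y left/right',A[L,1].mean(),A[Rr,1].mean())
print('tip',M.T@(plane('wrist',(324,264),p[2]-.0595,pose)-p))
for x in(320,324,328): print(x,g[255:272,x])
E
```

```text
[293 227  57  10 565] [320.85132743 231.48141593] ((320.9999694824219, 231.5), (55.99999237060547, 8.999998092651367), 0.0)
slot [ 0.54733582 -0.16059729  0.066     ] tool [ 0.00135316 -0.00230759  0.13511777]
[[-0.0022 -0.0237  0.1351]
 [ 0.0049 -0.0236  0.1351]
 [ 0.0049  0.0192  0.1351]
 [-0.0022  0.0193  0.1351]]
y left/right 231.43478260869566 231.4090909090909
tip [3.23549932e-04 8.11788594e-05 5.95002741e-02]
320 [237 237 237 237 235 205 117 115 153 179 171 156 154 155 154 154 153]
324 [237 237 237 235 204 107  82  83  81  81  81  80  80  79  80  79  81]
328 [237 237 237 237 234 206 117  97 122 136 135 128 116 113 112 114 115]
```

```bash
python3 -m crank '[[[0.02,-0.077,0.5],0],[[0,0,0.7],0],[[0,0,0.6],0],[[0,0,0.3],0],[[0,0,0],0],[[0,0,0],0],[[0,0,0],0]]'
python3 - <<'E'
from h import *
s=sensors.read_state();im=vision.camera('wrist');print(s['ee_pos'],s['eef_rot'],s['time'],s['ft_force']);np.savez('w3.npz',p=s['ee_pos'],q=s['eef_rot'])
im=im[:,:,::-1];cv2.imwrite('pics/w3full.png',im);cv2.imwrite('pics/w3.png',cv2.resize(im[200:300,250:400],(750,500),interpolation=cv2.INTER_CUBIC))
E
```

```text
time: 8.7
ee_pos: [0.5486, -0.1619, 0.1392]
eef_rot: [0.108, 0.994, 0.0, 0.001]
ft_force: [-0.2, 0.6, -0.7]
width: 0.013
grip_force: 40.0
[ 0.54864395 -0.16186833  0.1391653 ] [1.08285062e-01 9.94119723e-01 6.00655527e-05 5.63873048e-04] 8.7 [-0.17008026  0.60642424 -0.69183292]
```

View pics/w3.png

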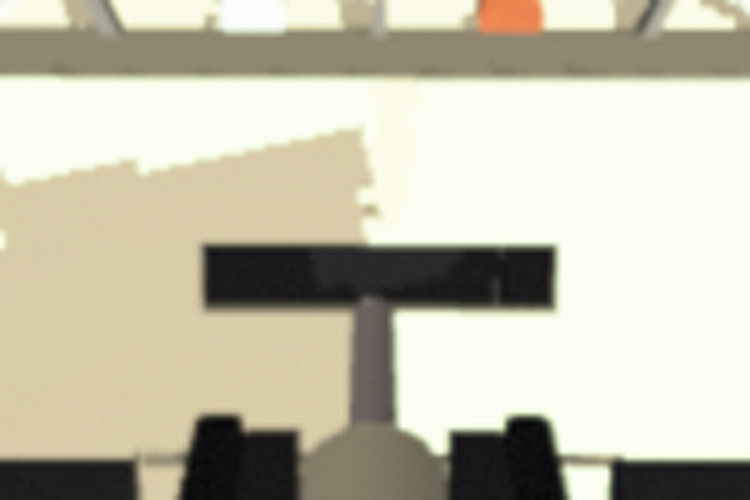

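The tip is just above the slot: its end is at crop (373,297). The slot spans crop columns 203–555 and rows 245–308.

```bash
python3 - <<'E'
from h import *
d=np.load('w3.npz');p=d['p'];pose=(p,d['q']);M=R.from_quat(d['q']).as_matrix()
f=lambda u,v,z:np.round(1000*(M.T@(plane('wrist',(250+u/5-.4,200+v/5-.4),z,pose)-p)),2)
print('slot near/far',f(379,245,.066),f(379,308,.066),f(203,276,.066),f(555,276,.066))
print('tip +x edge',f(373,297,p[2]-.0595),'rod sides',f(355,310,p[2]-.0595),f(392,310,p[2]-.0595))
E
```

```text
slot near/far [ 5.73  0.94 73.16] [-2.41  0.96 73.17] [  1.73 -20.78  73.16] [ 1.76 22.68 73.17]
tip +x edge [ 3.39  0.19 59.5 ] rod sides [ 1.8  -1.91 59.5 ] [ 1.8   2.42 59.5 ]
```

```bash
python3 -m crank '[[[0.027,0.023,0],0],[[0,0,0.25],0],[[0,0,0.3],0],[[0,0,0.26],0],[[0,0,0],0],[[0,0,0],0],[[0,0,0],0],[[0,0,0],0]]'
python3 -m crank '[[[0,0,0.05],0],[[0,0,0.05],0],[[0,0,0],0],[[0,0,0],0],[[0,0,0],0]]'
```

```text
time: 9.75
ee_pos: [0.5477, -0.161, 0.1144]
eef_rot: [0.108, 0.994, 0.0, 0.0]
ft_force: [0.2, 0.6, -0.6]
width: 0.0131
grip_force: 40.0
time: 10.38
ee_pos: [0.5477, -0.1609, 0.1114]
eef_rot: [0.108, 0.994, 0.0, 0.0]
ft_force: [-2.0, -0.3, 2.7]
width: 0.0126
grip_force: 40.0
```

```bash
python3 -m crank '[[[0,0,0.02],0],[[0,0,0],0],[[0,0,0],0]]'
python3 -m crank '[[[0,0,0.02],0],[[0,0,0],0],[[0,0,0],0]]'
```

```text
time: 10.75
ee_pos: [0.548, -0.161, 0.1112]
eef_rot: [0.108, 0.994, 0.0, 0.001]
ft_force: [-0.7, 0.2, 7.3]
width: 0.0129
grip_force: 40.0
time: 11.12
ee_pos: [0.5483, -0.1611, 0.111]
eef_rot: [0.108, 0.994, 0.0, 0.001]
ft_force: [-1.5, 0.2, 9.7]
width: 0.0129
grip_force: 40.0
```

```bash
python3 -m crank '[[[0,0,-0.12],0],[[0,0.133,0],0],[[0,0,0.05],0],[[0,0,0.05],0],[[0,0,0],0],[[0,0,0],0]]' | sed -n 2p\;4p
python3 -m crank '[[[0,0,-0.1],0],[[0,0.133,0],0],[[0,0,0.05],0],[[0,0,0.05],0],[[0,0,0],0],[[0,0,0],0]]'| sed -n 2p\;4p
python3 -m crank '[[[0,0,-0.1],0],[[0,0.133,0],0],[[0,0,0.05],0],[[0,0,0.05],0],[[0,0,0],0],[[0,0,0],0]]'| sed -n 2p\;4p
python3 -m crank '[[[0,0,-0.1],0],[[0,0.133,0],0],[[0,0,0.05],0],[[0,0,0.05],0],[[0,0,0],0],[[0,0,0],0]]'| sed -n 2p\;4p
```

```text
ee_pos: [0.5489, -0.1568, 0.1112]
ft_force: [-1.2, 0.6, 6.6]
ee_pos: [0.5492, -0.153, 0.1105]
ft_force: [-0.3, 0.5, -0.6]
ee_pos: [0.5501, -0.1493, 0.1106]
ft_force: [-0.0, 0.7, -0.3]
ee_pos: [0.5515, -0.1452, 0.1111]
ft_force: [-0.3, 0.7, 5.6]
```

The well is felt at y ≈ +8 to +12 mm, so its centre is near +10. I go back 6 mm and press the tab in steps.

```bash
python3 -m crank '[[[0,0,-0.1],0],[[0,-0.1,0],0],[[0,-0.1,0],0],[[0,0,0],0],[[0,0,0.08],0],[[0,0,0.08],0],[[0,0,0.08],0],[[0,0,0],0],[[0,0,0],0]]' | sed -n 2p\;4p
python3 -m crank '[[[0,0,0.05],0],[[0,0,0.03],0],[[0,0,0],0],[[0,0,0],0]]' | sed -n 2p\;4p
python3 -m crank '[[[0,0,0.05],0],[[0,0,0],0],[[0,0,0],0]]' | sed -n 2p\;4p
```

```text
ee_pos: [0.5498, -0.1512, 0.1064]
ft_force: [0.8, -0.8, -1.2]
ee_pos: [0.5499, -0.1512, 0.1042]
ft_force: [-1.3, 1.0, 3.4]
ee_pos: [0.5498, -0.1512, 0.1026]
ft_force: [-0.7, -0.2, 4.2]
```

```bash
python3 -m crank '[[[0,0,0.05],0],[[0,0,0.03],0],[[0,0,0],0],[[0,0,0],0]]' | sed -n 2p\;4p
python3 -m crank '[[[0,0,0.04],0],[[0,0,0],0],[[0,0,0],0]]' | sed -n 2p\;4p
python3 -m crank '[[[0,0,0.02],0],[[0,0,0],0],[[0,0,0],0],[[0,0,0],0]]' | sed -n 1p\;2p\;4p
python3 - <<'E'
from h import *
im=vision.camera('scene')[:,:,::-1];cv2.imwrite('pics/s2.png',cv2.resize(im[120:270,200:400],(800,600)))
E
```

```text
ee_pos: [0.5498, -0.1512, 0.1003]
ft_force: [-1.5, 0.3, 6.1]
ee_pos: [0.5498, -0.1512, 0.0992]
ft_force: [-1.3, 1.3, 6.6]
time: 17.5
ee_pos: [0.5499, -0.1512, 0.0986]
ft_force: [-1.3, 0.3, 7.5]
```

View pics/s2.png

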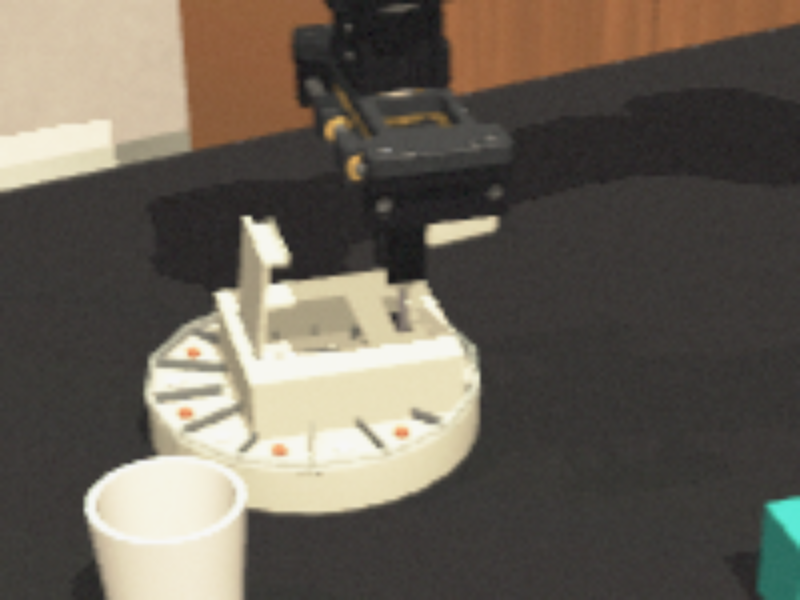

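The cover stands open at crop (260,280). I withdraw and go back to the holder.

```bash
python3 -m crank '[[[0,0,-0.2],0],[[0,0,-0.4],0],[[0,0,-0.6],0],[[0,0,-0.9],0],[[0,0,-0.9],0],[[0,0,-0.45],0],[[0,0,0],0]]' | sed -n 2p\;4p
python3 -m crank '[[[0.1,0.8,0],0],[[0.13,1,0],0],[[0.13,1,0],0],[[0.13,1,0],0],[[0.13,1,0],0],[[0.13,1,0],0],[[0.13,1,0],0],[[0.13,1,0],0],[[0.13,1,0],0],[[0.13,1,0],0],[[0.08,0.6,0],0],[[0,0,0],0]]'
python3 -m crank '[[[0,0,0],0],[[0,0,0],0],[[0,0,0],0]]'
python3 - <<'E'
from h import *
s=sensors.read_state();M=R.from_quat(s['eef_rot']).as_matrix();print(M.T@(np.array([.5774,.1629,.1235])-s['ee_pos'])/.03)
E
```

```text
ee_pos: [0.5502, -0.1512, 0.2027]
ft_force: [0.2, 0.7, 0.2]
time: 19.92
ee_pos: [0.5769, 0.1631, 0.201]
eef_rot: [0.107, 0.994, -0.0, -0.001]
ft_force: [-0.4, -0.4, -0.2]
width: 0.0125
grip_force: 40.0
time: 20.3
ee_pos: [0.5775, 0.1614, 0.202]
eef_rot: [0.109, 0.994, 0.0, 0.0]
ft_force: [0.2, 0.6, -0.6]
width: 0.0127
grip_force: 40.0
[0.01420618 0.04893096 2.61606339]
```

```bash
python3 -m crank '[[[0.014,0.049,0.3],0],[[0,0,0.8],0],[[0,0,0.8],0],[[0,0,0.5],0],[[0,0,0.216],0],[[0,0,0],0],[[0,0,0],0],[[0,0,0],0]]'
python3 - <<'E'
from h import *
s=sensors.read_state();im=vision.camera('wrist')[:,:,::-1];np.savez('w4.npz',p=s['ee_pos'],q=s['eef_rot']);print(s['ee_pos'])
cv2.imwrite('pics/w4.png',cv2.resize(im[200:300,250:400],(750,500),interpolation=cv2.INTER_CUBIC))
E
```

```text
time: 21.3
ee_pos: [0.5776, 0.1639, 0.124]
eef_rot: [0.108, 0.994, 0.0, 0.0]
ft_force: [0.0, -0.5, -0.9]
width: 0.0129
grip_force: 40.0
[0.57763938 0.16388777 0.12404896]
```

View pics/w4.png

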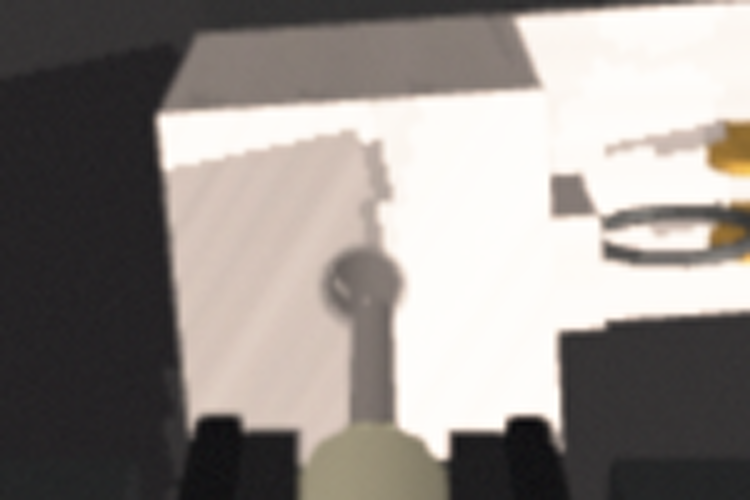

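The hole is at crop (363,285) and the rod at column 373 with its end near row 300, so the pin is about 1 mm off in +y.

```bash
python3 - <<'E'
from h import *
d=np.load('w4.npz');p=d['p'];pose=(p,d['q']);M=R.from_quat(d['q']).as_matrix()
f=lambda u,v,z:np.round(1000*(M.T@(plane('wrist',(250+u/5-.4,200+v/5-.4),z,pose)-p)),2)
print('hole',f(363,248,.054),f(363,322,.054),f(363,285,.054))
g=cv2.imread('pics/w4.png',0); print('rod col',g[260:340:5,373])
print('tip+x edge',f(373,297,p[2]-.0595))
print('tool to recorded',M.T@(np.array([.5774,.1629,.0635])-p)*1000)
E
```

```text
hole [ 6.26 -1.01 70.04] [-3.2  -1.02 70.05] [ 1.56 -1.01 70.05]
rod col [123 123 123 123 122 121 121 119 118 117 117 117 116 116 116 115]
tip+x edge [ 3.39  0.19 59.5 ]
tool to recorded [ 0.07399919 -1.06539298 60.54807363]
```

```bash
python3 -m crank '[[[0.01,-0.037,0],0],[[0,0,0],0],[[0,0,0.3],0],[[0,0,0.3],0],[[0,0,0.2],0],[[0,0,0],0],[[0,0,0],0]]'| sed -n 2p\;4p
python3 -m crank '[[[0,0,0.3],0],[[0,0,0.3],0],[[0,0,0.3],0],[[0,0,0.2],0],[[0,0,0],0],[[0,0,0],0]]'| sed -n 2p\;4p
```

```text
ee_pos: [0.5769, 0.1627, 0.0995]
ft_force: [-0.4, -1.2, -0.6]
ee_pos: [0.5769, 0.1627, 0.0666]
ft_force: [-0.2, 0.2, -0.4]
```

```bash
python3 -m crank '[[[0,0,0.08],0],[[0,0,0.02],0],[[0,0,0],0],[[0,0,0],0]]'| sed -n 2p\;4p
python3 -m crank '[[[0,0,0.02],0],[[0,0,0],0],[[0,0,0],0]]'| sed -n 2p\;4p
```

```text
ee_pos: [0.5768, 0.1628, 0.0635]
ft_force: [-1.2, 0.4, 1.2]
ee_pos: [0.5769, 0.1628, 0.0634]
ft_force: [-3.2, 0.3, 6.9]
```

Contact at the original height, so the shoulder is home. I let go and rise.

```bash
python3 -m crank '[[[0,0,-0.02],0],[[0,0,0],0],[[0,0,0],0],[[0,0,0],0],[[0,0,0],0],[[0,0,0],0]]' 0.6 10| sed -n 2p\;4,5p
python3 -m crank '[[[0,0,-0.3],0],[[0,0,-0.6],0],[[0,0,-0.8],0],[[0,0,-0.9],0],[[0,0,-0.9],0],[[0,0,-0.9],0],[[0,0,0],0],[[0,0,0],0],[[0,0,0],0]]'
python3 - <<'E'
from h import *
im=vision.camera('scene')[:,:,::-1];t=vision.camera('top')[:,:,::-1]
c=np.zeros((480,800,3),np.uint8);c[:,:400]=cv2.resize(im[240:360,320:420],(400,480));c[:240,400:]=cv2.resize(im[120:320,180:420],(400,240))
c[240:,400:]=cv2.resize(t[120:400,90:550],(400,240));cv2.imwrite('pics/end.png',c)
E
```

```text
ee_pos: [0.5767, 0.1627, 0.0633]
ft_force: [-0.5, 0.3, 0.7]
width: 0.0515
time: 25.72
ee_pos: [0.5763, 0.1626, 0.1947]
eef_rot: [0.108, 0.994, -0.0, -0.001]
ft_force: [-0.0, 0.4, 0.2]
width: 0.0522
grip_force: 0.0
```

View pics/end.png

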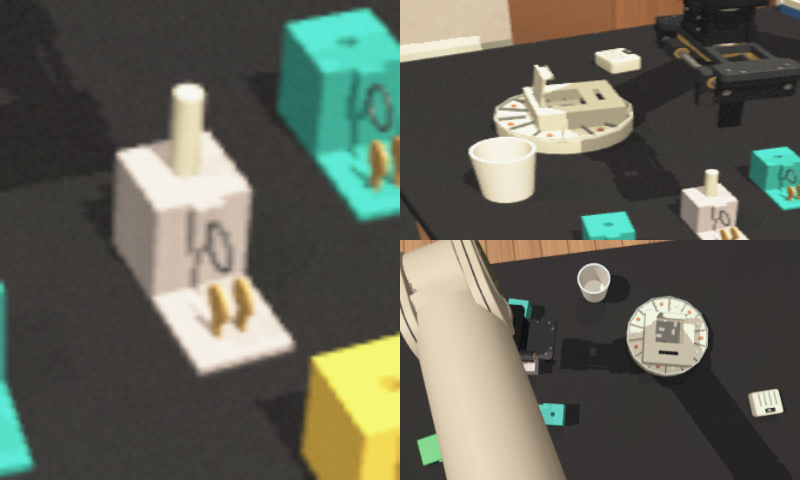

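The pin stands home in the steel block with its handle at crop (187,130). The cover is open, the cup and the repellent unit look as they were, and the gripper is clear.

```bash
python3 -c "
from bench import r
print(r.close_job())"
```

```text
the job is handed in; nothing more can be done
None
```

The job is handed in at about 26 s: the pin pressed the hidden tab, the cover sprang open (highest force I read at the dispenser was about 10 N), the pin is back fully home in the steel holder and released, and I never went near the cup, repellent unit or tablet box, though the arm partly hid the tablet box in the last picture.

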